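# Gauge the keyway of a die block and post its depth

## Robot

A 6-joint arm with a two-finger parallel gripper is mounted at the origin on the work surface. World frame = base frame: x ahead of the robot, y to its left, z up, the work surface at z = 0. Lengths are in m, angles in degrees, forces in N, time in s.
With the tool pointing down it reaches from about 0.325 to 0.75 m from the base axis. Payload 7.6 kg.
Tool frame: the origin (TCP) lies at the very end of the fingers, on their centre line; the grasp point (between the pads) lies 19 mm behind it; y points along the fingers, x is the direction in which the jaws open and shut, and the axes are right-handed (so a half turn about y gives the same grasp; the last joint's range is limited). The gripper opens to 85 mm and grips with 20 to 120 N. Pads are 22 mm wide; open, the fingers measure 114 mm over their backs; the gripper's body (76 mm by 85 mm) begins 54 mm behind the grasp point. The pads swing forward as they close: fully open they stand 13 mm farther back than shut.
Start: joints at [-80.059, 2.991, 80.254, -0, 96.75, -4.028], TCP at [0.127, -0.509, 0.231] pointing down, gripper open.
Joint ranges: [-166.34, 166.34], [-52.06, 124.39], [6.96, 135.62], [-60.46, 240.46], [14.63, 156.25], [-167.68, 167.68]. Speed limits (degrees/s): [147.25, 147.25, 172.46, 180, 180, 180].

## Interface

Orientations are given as a 3x3 rotation matrix whose columns are the frame's x, y, z axes.
In Python, from workcell import robot, snapshot, camera_params gives the robot as it stands.
- The arm moves only by the shell command python3 -m crank 'ROWS' [FORCE]. ROWS is a JSON object of lists of equal length, an entry for each row: "slide": the shift along the tool's x, y, z in mm, a list of three; "roll": the turn about the tool's y in rad; "hand": the finger opening in mm, from 0 to 85.4. In form: {"slide": [[tx, ty, tz], ...], "roll": [roll, ...], "hand": [hand, ...]}. A call has 1 to 20 rows; each row shifts and turns the commanded pose from where the row before left it, along the tool's axes as they then stand; what a row does not reach is not made up. A row lasts 1/12 s, in which the tool goes at most 41.7 mm and 7.16 degrees, less where a joint would pass 70% of its speed; a pose out of reach is approached as far as the arm can. A call is refused whole if a number of a shift passes 41.7 or a number of a turn 0.125, either way. A call with a gripper value outside its range is refused whole. The fingers move at their own pace and stop on an object; FORCE is the grip in N (left out, the last holds). Time passes only in rows, so rows that do not move let the fingers close. It gives the time, the measured TCP pose, the force and the opening at its end, in the units of the state.
- robot.get_obs(): the state, without advancing time (a new reading comes with each control period).
- snapshot(name): name is "scene" or "side" or "wrist"; returns (picture, depth): 384x512x3 uint8, blue, green, red; 384x512 float32, m along the optical axis (not along the pixel's ray), 0 where there is no reading.
- camera_params(name): a dict with "fx", "fy", "cx", "cy" (pixels), "R" (3x3) and "t" (3): a world point X has camera coordinates R X + t. Camera axes: x right, y down, z forward; pixel columns grow to the right and rows downward; lengths in m; the calibration is good to about 2 mm. A picture is of the moment at which its call begins: read the wrist's pose just before it. camera_params takes no time and is no camera call; for the wrist camera it gives the pose at the moment of the call.
- robot.close_job(): hands the job in, once; it reports no verdict.
The state is a dict: "t": time; "joint_positions": joint angles; "qd": joint speeds; "tau": joint torques, N m; "position": TCP position; "ee_rot": TCP orientation; "ft_force": force on the tool from outside, world axes, zero at the start; "wrist_torque": the same for the moment, N m; "gripper_width": finger opening in m.
Only numpy, scipy, OpenCV 4.12 (cv2) and the standard library are available. Lean on these libraries where they do the work, as an engineer would, in place of code of your own. Each camera call takes 0.05 s, during which the arm holds its last target. There are 200 camera calls.

## Task

Measure how deep the keyway of the die block on the green bed is: hold the dial depth gauge upright with its bar across the groove, feel lightly for the groove with the sprung probe, and press the bar down flat on the block with a gentle 12 N or so (never over 25 N). The needle keeps the furthest push-in, so do not push the probe in hard on the solid face. Stand the gauge back on its wooden rest as it stood, slide the tally pointer to the depth the needle shows (one tally division per mm of depth), and leave the other things on the desk where they are.

Things in the scene. Friction and masses are not known exactly. Their poses are not given: they have to be found in the camera images.
- gauge: loose dial depth gauge, about 0.3 kg, upright on the rest at the start. Origin: centre of the flat underside of its base bar (64 mm along y, 26 along x, 10 thick); z up. Round stem 22 mm thick, z = 10 to 30 mm; on it a square black dial case 46 x 46 mm, z = 30 to 56 mm, its flat sides facing x and y (grip it across x), dial face on top.
- probe_tip (a point): end of the gauge's sprung steel probe, on the gauge's z axis: 6 mm thick, tip tapering to 4 mm, 14 mm out below the underside when free. It starts to move at about 3 N, takes 0.3 N more per mm pushed in plus 1 N to drag the needle's pin, is flush after 14 mm and springs back when freed
- drag_pin (a point): the gauge's drag pin, hidden inside on its z axis: the probe pushes it up and it stays at the highest point reached, turning the needle. 26 mm above the probe tip while the probe pushes it, farther when the probe has sprung back
- dial (a joint): needle on the dial face, rad: 0 at the start, 0.4 rad (clockwise from above) per mm of the probe's furthest push-in; it never runs back. 15 marks, 0.4 rad apart, stand for depth 14, 13 .. 0 mm: the needle starts on mark 14, towards the gauge's -x; the long broad mark is 0. Depth in mm = 14 - joint / 0.4, if the furthest push-in was made with the bar flat over the groove
- block_top (a point): level with the top face of the steel die block, 50 mm above the desk, over the bed's middle; axes of the bed, z up. The block's keyway groove runs straight along x, open at the top and both ends, 9 mm wide in y, 3.5 to 11 mm deep. Groove and block lie up to 18 mm to +y or -y of this point, so the groove must be found
- bed: green cast-iron bed plate, fixed, 100 x 170 mm, 16 mm thick; fixed on it the steel die block, 60 mm along x, 100 mm along y, 34 mm tall, with the groove along its middle. Origin on the desk under block_top, same axes
- rest: fixed wooden rest of the gauge: base 50 x 80 mm and two blocks 42 mm (x) by 16 mm (y), tops 28 mm above the desk, 36 mm apart in y; the gauge's bar lies across both along y, the probe hanging between them. Origin on the desk at its middle; the gauge's origin stands 28 mm above it
- tally_zero (a point): on the fixed plywood tally board (70 x 170 mm, 12 mm thick): where tally_top is when the tally stands at 0. The pointer slides along this point's +y; its axes are the board's. Division marks every 10 mm from the 0 mark (long and broad) up to 12, along the board's -x side
- tally_top (a point): centre of the top of the tally slider's dark wooden grip, 26 mm along x, 20 mm along y, 40 mm tall (bottom 12.5 mm above the desk, top 52.5 mm). A brass pointer on its -x side points at the marks. It slides with 1.5 N of friction and stays where it is left
- tally (a joint): tally slider, m: 0 at the 0 mark, up to 0.12 towards the board's +y; 0.010 m is one division, i.e. 1 mm of depth
- die_set: bystander: round stepped steel die set, 72 mm across, 42 mm tall; leave alone. Origin at the middle of its underside
- conning_tower: bystander: grey plastic submarine conning tower, 67 x 60 mm, 68 mm tall; leave alone. Origin at the middle of its underside
- lifeboat: bystander: white plastic lifeboat, 90 x 30 mm, 21 mm tall; leave alone. Origin at the middle of its underside
- rivet_roller: bystander: brass rivet roller tool lying down, 122 mm long, 24 mm tall; leave alone. Origin at the middle of its underside
- cement_jar: bystander: small cement jar, 48 mm across, 55 mm tall; leave alone. Origin at the middle of its underside
- screwdriver: bystander: wooden-handled screwdriver lying down, 160 mm long; leave alone. Origin at the middle of its underside
- submarine_hull: bystander: grey plastic submarine hull, 150 mm long, 40 mm tall; leave alone. Origin at the middle of its underside
There are look-alikes about, which are no part of the job. What is shaped like the part that bears tally_zero but red is not meant.

How it is judged (in metres and radians):
On the way:
1. the gauge's bar sits flat on the die block with the probe in the groove, pressed down with over 8 N, the needle showing that push-in and no more (z of gauge in the frame of block_top between -0.003 and 0.0013 m and x of gauge in the frame of block_top between -0.03 and 0.03 m and y of gauge in the frame of block_top between -0.026 and 0.026 m and z of probe_tip in the frame of block_top below -0.0025 m and angle between the z axis of gauge and the z axis of block_top, either way round below 0.04 rad and angle between the y axis of gauge and the y axis of block_top, either way round below 0.25 rad and distance between probe_tip and drag_pin below 0.0276 m and contact force between gauge and bed above 8 N), for 0.4 s.
At the end, for the whole second after the job is handed in: The gauge stands upright on its rest (within 15 mm of its middle, bar lying flat on both blocks, at rest), and the tally stands at the depth the needle shows: 10 mm of slide per mm of depth, 8 mm of slide either way is accepted (horizontal distance between gauge and rest below 0.015 m and z of gauge in the frame of rest between 0.026 and 0.03 m and angle between gauge's own z axis and vertical below 0.05 rad and linear speed of gauge below 0.02 m/s and ((value of joint dial between 4.2 and 4.401 rad and value of joint tally between 0.022 and 0.043 m) or (value of joint dial between 4 and 4.201 rad and value of joint tally between 0.027 and 0.048 m) or (value of joint dial between 3.8 and 4.001 rad and value of joint tally between 0.032 and 0.053 m) or (value of joint dial between 3.6 and 3.801 rad and value of joint tally between 0.037 and 0.058 m) or (value of joint dial between 3.4 and 3.601 rad and value of joint tally between 0.042 and 0.063 m) or (value of joint dial between 3.2 and 3.401 rad and value of joint tally between 0.047 and 0.068 m) or (value of joint dial between 3 and 3.201 rad and value of joint tally between 0.052 and 0.073 m) or (value of joint dial between 2.8 and 3.001 rad and value of joint tally between 0.057 and 0.078 m) or (value of joint dial between 2.6 and 2.801 rad and value of joint tally between 0.062 and 0.083 m) or (value of joint dial between 2.4 and 2.601 rad and value of joint tally between 0.067 and 0.088 m) or (value of joint dial between 2.2 and 2.401 rad and value of joint tally between 0.072 and 0.093 m) or (value of joint dial between 2 and 2.201 rad and value of joint tally between 0.077 and 0.098 m) or (value of joint dial between 1.8 and 2.001 rad and value of joint tally between 0.082 and 0.103 m) or (value of joint dial between 1.6 and 1.801 rad and value of joint tally between 0.087 and 0.108 m) or (value of joint dial between 1.4 and 1.601 rad and value of joint tally between 0.092 and 0.113 m) or (value of joint dial between 1.2 and 1.401 rad and value of joint tally between 0.097 and 0.118 m) or (value of joint dial between 1 and 1.201 rad and value of joint tally between 0.102 and 0.123 m) or (value of joint dial between 0.8 and 1.001 rad and value of joint tally between 0.107 and 0.128 m))); the robot touches nothing.
It fails at once if the gauge is pressed on the bed or block with more than 25 N (contact force between gauge and bed above 25 N).
It fails at once if the gauge is tipped by more than 0.6 rad (angle between gauge's own z axis and vertical above 0.6 rad).
It fails at once if a bystander is moved by more than 30 mm (distance of any of die_set, conning_tower, lifeboat, rivet_roller, cement_jar, screwdriver, submarine_hull from where it was at the start of the episode above 0.03 m).
It also fails if it takes over 72 s, if anything falls off the work surface, if the arm or the gripper's body presses on something with over 40 N, if the wrist force passes 120 N, or if a joint passes its speed limit or range.

## Working session

There is one attempt and no reset: what is moved stays moved. The work goes in short steps, Python scripts to look and compute and a shell command to move; the robot and the scene stay as the last step left them, time stands still between calls to the robot, and variables do not carry over. Pictures are saved under pics/ and viewed, about 8 in all and at most 12, crops included, and the job is handed in when it is done.

```bash
ls; mkdir -p pics
python3 - <<'E'
from workcell import robot, snapshot, camera_params
import cv2, numpy as np
o=robot.get_obs(); print(o['t'],o['position'],np.round(o['ee_rot'],3).tolist(),o['gripper_width'],o['ft_force'])
for n in ("scene","side","wrist"):
    p=camera_params(n); print(n,p['fx'],p['cx'],p['cy'],np.round(p['R'],3).tolist(),np.round(p['t'],3))
    im,d=snapshot(n); cv2.imwrite(f'pics/{n}0.png',im); np.save(f'pics/{n}0.npy',d)
ims=[cv2.imread(f'pics/{n}0.png') for n in("scene","side")]
cv2.imwrite('pics/scene0b.png',cv2.resize(ims[0],(800,600)))
cv2.imwrite('pics/side0b.png',cv2.resize(ims[1],(800,600)))
E
```

```text
pics
0.0 [ 0.12671206 -0.50915808  0.23043269] [[0.241, -0.0, 0.97], [-0.97, 0.002, 0.241], [-0.002, -1.0, 0.0]] 0.08500668349365771 [-0.75885317  0.839425   -0.64084925]
scene 390.2519198289917 256.5914821333414 194.9151291988664 [[0.287, 0.958, -0.019], [0.7, -0.223, -0.678], [-0.654, 0.181, -0.734]] [-0.146 -0.334  1.426]
side 453.4576410655103 263.8307497749333 190.636665968092 [[-0.9, -0.436, -0.001], [-0.315, 0.651, -0.691], [0.302, -0.621, -0.723]] [0.508 0.229 0.994]
wrist 280.44205829581057 251.16013757881078 188.71354826043302 [[0.243, -0.97, -0.002], [-0.925, -0.232, 0.3], [-0.291, -0.071, -0.954]] [-0.525 -0.04   0.379]
```

View pics/scene0b.png

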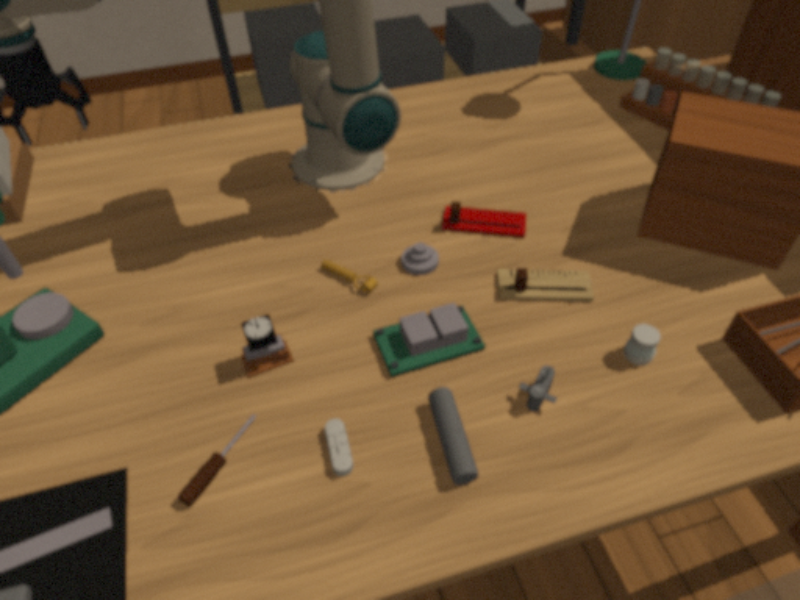

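View pics/side0b.png

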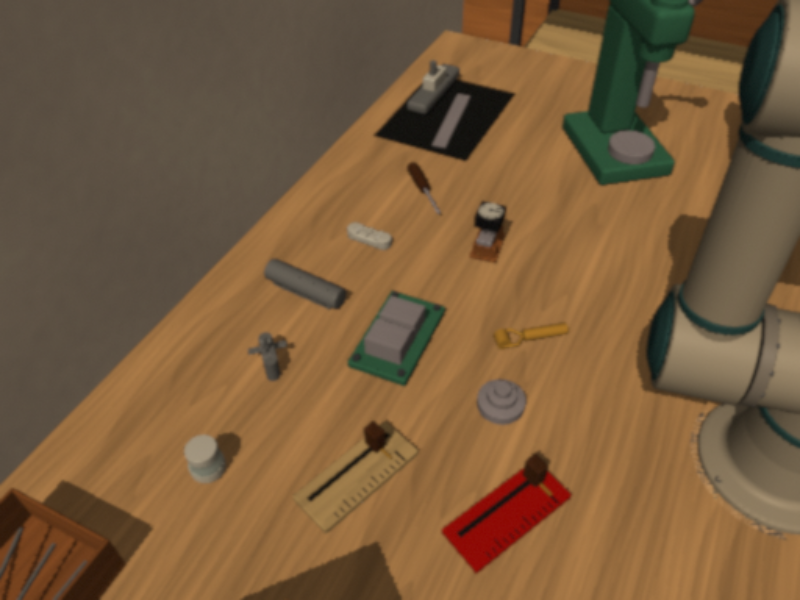

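```bash
cat > h.py <<'E'
from workcell import robot, snapshot, camera_params
import cv2, numpy as np
def cloud(d,p):
    v,u=np.mgrid[:d.shape[0],:d.shape[1]]
    c=np.stack([(u-p['cx'])/p['fx']*d,(v-p['cy'])/p['fy']*d,d],-1)
    X=(c-np.asarray(p['t']))@np.asarray(p['R']); X[d==0]=np.nan
    return X
def cast(u,v,p,z):
    u=np.asarray(u,float);v=np.asarray(v,float);R=np.asarray(p['R']);C=-R.T@np.asarray(p['t'])
    r=np.stack([(u-p['cx'])/p['fx'],(v-p['cy'])/p['fy'],np.ones_like(u)],-1)@R
    return C+r*((z-C[2])/r[...,2])[...,None]
def rect(P):
    (c,s,a)=cv2.minAreaRect(P[:,:2].astype(np.float32)*1000); return np.round(c,1),np.round(s,1),round(a,1)
E
python3 - <<'E'
from h import *
rois={'scene':dict(bed=(230,190,315,245),gauge=(145,195,195,245),tally=(310,165,385,200)),
 'side':dict(bed=(218,180,290,248),gauge=(295,122,330,172),tally=(180,260,275,342))}
for n in rois:
    p=camera_params(n);im=cv2.imread(f'pics/{n}0.png');d=np.load(f'pics/{n}0.npy')
    X=cloud(d,p);hsv=cv2.cvtColor(im,cv2.COLOR_BGR2HSV)
    for k,(a,b,c,e) in rois[n].items():
        x=X[b:e,a:c].reshape(-1,3);h=hsv[b:e,a:c].reshape(-1,3).astype(int);z=x[:,2]
        def rep(nm,m):
            if m.sum()>8: print(n,k,nm,m.sum(),*rect(x[m]),'mean',np.round(x[m].mean(0)*1000,1),'z',np.round(np.percentile(z[m],[5,50,95])*1000,1))
        if k=='bed':
            rep('green',(h[:,0]>55)&(h[:,0]<95)&(h[:,1]>90)&(z>.011)&(z<.021))
            rep('top',(z>.045)&(z<.056)&(h[:,1]<90))
        if k=='gauge':
            rep('top',(z>.079)&(z<.09)); rep('bar',(z>.034)&(z<.042)); rep('restbase',(z>.006)&(z<.025))
        if k=='tally':
            rep('board',(z>.008)&(z<.016)); rep('grip',(z>.048)&(z<.056))
    print(np.nanmedian(X[150:300,100:400,2]))
E
```

```text
scene bed green 701 [584.4  24.8] [ 91.8 163.5] 2.3 mean [602.1   0.9  16.9] z [13.6 17.1 19.4]
scene bed top 671 [579.4  35.3] [ 61.2 100.4] 3.0 mean [581.6  34.6  51. ] z [47.4 51.2 53.6]
scene gauge top 281 [ 533.5 -244.1] [47.9 46. ] 5.3 mean [ 535.4 -244.    85.5] z [82.2 85.8 88. ]
scene gauge bar 123 [ 532.6 -244.4] [30.  63.4] 4.3 mean [ 538.7 -245.6   38.8] z [34.8 39.3 41.4]
scene gauge restbase 231 [ 494.5 -243.7] [116.2 146.5] 73.5 mean [ 542.  -243.6   10. ] z [ 6.3  8.3 21.6]
scene tally board 934 [517.9 273.3] [170.4  74.5] 70.3 mean [523.2 276.8  13.1] z [10.  13.2 15.3]
scene tally grip 51 [515.9 224.2] [19.7 25.8] 75.5 mean [517.1 223.   53.3] z [49.3 53.4 55.7]
0.001786981023641633
side bed green 676 [573.2  31.6] [ 95.1 166.6] 0.7 mean [556.  56.  16.] z [12.6 16.  18.9]
side bed top 769 [578.   37.6] [ 62.4 103.4] 3.1 mean [576.8  40.   50. ] z [46.6 50.1 52.6]
side gauge top 203 [ 531.1 -240.1] [46.5 49. ] 5.7 mean [ 530.2 -238.1   84.7] z [80.9 84.9 87.2]
side gauge bar 79 [ 529.7 -224.6] [26.8 33.3] 4.1 mean [ 528.7 -223.4   38.7] z [35.4 38.7 41.4]
side gauge restbase 157 [ 537.6 -237.8] [67.2 80.6] 7.2 mean [ 523.4 -225.5   12.4] z [ 6.3 10.1 22.7]
side tally board 2164 [516.8 276.1] [170.5  72.4] 70.5 mean [516.9 284.9  12.1] z [ 9.3 12.1 14.6]
side tally grip 99 [514.4 227.6] [19.4 27.5] 68.6 mean [513.6 227.9  52.1] z [48.9 52.4 54.4]
0.0006258279660676167
```

```bash
python3 -m crank '{"slide":[[0,0,0],[0,0,0],[0,0,0],[0,0,0],[0,0,0],[0,0,0],[0,0,0],[0,0,0],[0,0,0],[0,0,0],[0,0,0],[0,0,0],[0,0,0]],"roll":[-0.118,-0.118,-0.118,-0.118,-0.118,-0.118,-0.118,-0.118,-0.118,-0.118,-0.118,-0.118,0],"hand":[85,85,85,85,85,85,85,85,85,85,85,85,85]}'
python3 -m crank '{"slide":[[14,0,8],[28,0,15],[28,0,15],[28,0,15],[28,0,15],[28,0,15],[28,0,15],[28,0,15],[28,0,15],[28,0,15],[28,0,15],[28,0,15],[28,0,15],[28,0,15],[28,0,15],[20,0,9],[13,0,4],[0,0,0],[0,0,0]],"roll":[0,0,0,0,0,0,0,0,0,0,0,0,0,0,0,0,0,0,0],"hand":[85,85,85,85,85,85,85,85,85,85,85,85,85,85,85,85,85,85,85]}'
python3 - <<'E'
from h import *
o=robot.get_obs(); print(o['t'],o['position'],np.round(o['ee_rot'],3).tolist(),o['ft_force'])
p=camera_params('wrist');im,d=snapshot('wrist');cv2.imwrite('pics/w1.png',im)
print('C',-np.array(p['R']).T@p['t'])
X=cloud(d,p);z=X[...,2]
for a,b in((.079,.09),(.034,.042),(.026,.031)):
    m=(z>a)&(z<b);print(a,m.sum());
    if m.sum()>8: print(rect(X[m]),np.nanmedian(X[m],0))
E
```

```text
t: 1.23
position: [0.1267, -0.5094, 0.231]
ee_rot: [[0.996, -0.0, -0.093], [0.093, 0.001, 0.996], [-0.0, -1.0, 0.001]]
ft_force: [0.7, -0.3, -1.1]
gripper_width: 0.0848
t: 2.82
position: [0.5435, -0.2401, 0.2307]
ee_rot: [[0.996, -0.001, -0.087], [0.087, 0.0, 0.996], [-0.001, -1.0, 0.0]]
ft_force: [-0.0, -0.2, 0.1]
gripper_width: 0.0853
2.8167 [ 0.54346875 -0.24012502  0.23068773] [[0.996, -0.001, -0.087], [0.087, 0.0, 0.996], [-0.001, -1.0, 0.0]] [-0.03035559 -0.23176148  0.13155648]
C [ 0.53641834 -0.16399365  0.37306767]
0.079 1782
(array([ 532. , -242.8]), array([46. , 46.6]), 5.8) [ 0.53187533 -0.24115531  0.0840128 ]
0.034 630
(array([ 412.2, -414.7]), array([483.9,  25.9]), 59.4) [ 0.32338655 -0.56635829  0.03813267]
0.026 330
(array([ 581.7, -395.6]), array([376.7, 563.8]), 89.4) [ 0.53581154 -0.22043641  0.02761193]
```

View pics/w1.png

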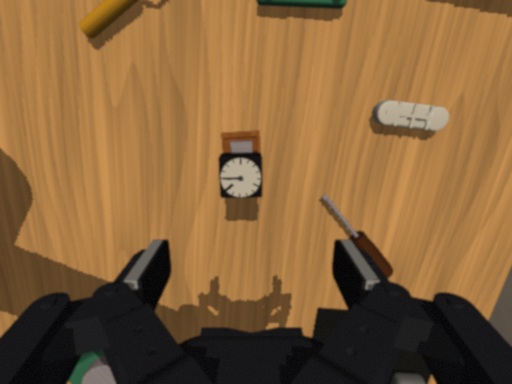

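```bash
python3 -m crank '{"slide":[[-11.7,0,-1.4],[0,20,0],[0,25,0],[0,25,0],[0,25,0],[0,25,0],[0,20,0],[0,15,0],[0,10,0],[0,7,0],[0,5,0],[0,0,0],[0,0,0]],"roll":[-0.008,0,0,0,0,0,0,0,0,0,0,0,0],"hand":[85,85,85,85,85,85,85,85,85,85,85,85,85]}'
python3 -m crank '{"slide":[[0,0,0],[0,0,0],[0,0,0],[0,0,0],[0,0,0],[0,0,0],[0,0,0],[0,0,0],[0,0,0],[0,0,0],[0,0,0],[0,0,0]],"roll":[0,0,0,0,0,0,0,0,0,0,0,0],"hand":[40,40,40,40,40,40,40,40,40,40,40,40]}' 60
```

```text
t: 3.95
position: [0.5322, -0.2432, 0.0551]
ee_rot: [[0.995, 0.001, -0.096], [0.096, -0.001, 0.995], [0.001, -1.0, -0.001]]
ft_force: [-0.2, -0.2, -0.4]
gripper_width: 0.085
t: 4.95
position: [0.5323, -0.2431, 0.0552]
ee_rot: [[0.995, 0.001, -0.097], [0.097, -0.001, 0.995], [0.001, -1.0, -0.001]]
ft_force: [-1.8, -0.1, 5.6]
gripper_width: 0.045
```

```bash
python3 -m crank '{"slide":[[0,-2,0],[0,-4,0],[0,-8,0],[0,-12,0],[0,-16,0],[0,-20,0],[0,-20,0],[0,-20,0],[0,-14,0],[0,-8,0],[0,-4,0],[0,0,0]],"roll":[0,0,0,0,0,0,0,0,0,0,0,0],"hand":[40,40,40,40,40,40,40,40,40,40,40,40]}'
python3 -m crank '{"slide":[[3,0,8],[5,0,14],[7,0,20],[7,0,20],[7,0,20],[7,0,20],[7,0,20],[7,0,20],[6,0,15],[4,0,11],[2,0,6],[1.5,0,3.6],[0,0,0],[0,0,0],[0,0,0],[0,0,0],[0,0,0]],"roll":[0,0,0,0,0,0,0,0,0,0,0,0,0.045,0,0,0,0],"hand":[40,40,40,40,40,40,40,40,40,40,40,40,40,40,40,40,40]}'
python3 - <<'E'
from h import *
o=robot.get_obs(); print(o['t'],o['position'],np.round(o['ee_rot'],4).tolist(),o['ft_force'],o['wrist_torque'],o['gripper_width'])
p=camera_params('wrist');im,d=snapshot('wrist');cv2.imwrite('pics/w2.png',im);np.save('pics/w2.npy',d)
np.savez('pics/w2p.npz',**{k:np.array(v) for k,v in p.items()})
C=-np.array(p['R']).T@p['t'];print('C',C)
X=cloud(d,p);z=X[...,2];hsv=cv2.cvtColor(im,cv2.COLOR_BGR2HSV)
ok=(X[...,1]>-.08)&(X[...,1]<.15)&(X[...,0]>.5)&(X[...,0]<.68)
m=(z>.045)&(z<.055)&ok;print(m.sum(),rect(X[m]),np.median(X[m],0))
m=(z>.012)&(z<.02)&ok&(hsv[...,0]>55)&(hsv[...,0]<95)&(hsv[...,1]>90);print(m.sum(),rect(X[m]),np.median(X[m],0))
m=(z>.035)&(z<.0465)&ok;print('groove?',m.sum(), np.median(X[m],0) if m.any() else '')
E
```

```text
t: 5.95
position: [0.5322, -0.2429, 0.1832]
ee_rot: [[0.995, 0.001, -0.097], [0.097, -0.001, 0.995], [0.001, -1.0, -0.001]]
ft_force: [-0.5, -0.2, -3.5]
gripper_width: 0.0453
t: 7.37
position: [0.5779, -0.0604, 0.1822]
ee_rot: [[0.999, -0.0, -0.052], [0.052, -0.0, 0.999], [-0.0, -1.0, -0.0]]
ft_force: [-0.6, 0.6, -3.0]
gripper_width: 0.045
7.3667 [ 0.57786045 -0.06035416  0.18221218] [[0.9986, -0.0001, -0.052], [0.052, -0.0001, 0.9986], [-0.0001, -1.0, -0.0001]] [-0.63331967  0.55776462 -3.01551818] [-0.03831284  0.0229445  -0.01647152] 0.04502938596747357
C [0.5733756  0.01604845 0.32459177]
7082 (array([578.5,  37. ]), array([60.1, 99.8]), 2.9) [0.57826601 0.04550742 0.04971339]
6708 (array([578.7,  26.8]), array([ 96.3, 162.7]), 3.0) [0.5774618  0.01602882 0.0156851 ]
groove? 646 [0.57899077 0.03803125 0.0391551 ]
```

View pics/w2.png

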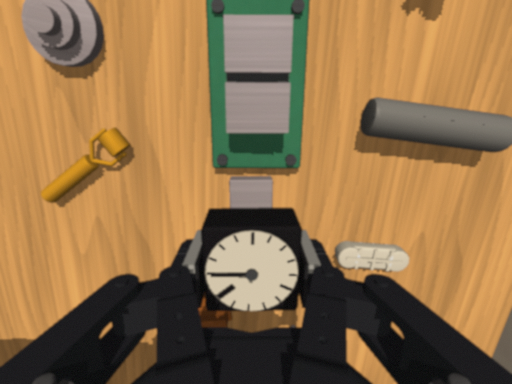

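Run:
```python
from h import *
p=dict(np.load('pics/w2p.npz'));im=cv2.imread('pics/w2.png');g=cv2.cvtColor(im,cv2.COLOR_BGR2GRAY).astype(int)
for u in (230,245,257,270,285):
    col=g[55:100,u];dk=np.where(col<70)[0]+55
    print(u,dk.min(),dk.max(),cast([u,u],[dk.min()-.5,dk.max()+.5],p,.05)[:,:2].round(4).tolist())
# dial
gd=g[225:315,195:310];m=(gd>120).astype(np.uint8)
c=max(cv2.findContours(m,cv2.RETR_EXTERNAL,cv2.CHAIN_APPROX_NONE)[0],key=cv2.contourArea)
e=cv2.fitEllipse(c);print(e);u,v=e[0][0]+195,e[0][1]+225
print(cast(u,v,p,.211))
# black case top edges
X=cloud(np.load('pics/w2.npy'),p);z=X[...,2];mm=(z>.204)&(z<.217)&(abs(X[...,0]-.578)<.03)&(abs(X[...,1]+.06)<.04);print(mm.sum(),rect(X[mm]),np.median(z[mm]))
```

```text
230 73 80 [[0.5531, 0.0392], [0.5533, 0.0325]]
245 73 81 [[0.5667, 0.04], [0.567, 0.0323]]
257 73 81 [[0.5776, 0.0406], [0.578, 0.0329]]
270 73 81 [[0.5894, 0.0412], [0.5899, 0.0336]]
285 73 80 [[0.603, 0.0419], [0.6036, 0.0351]]
((56.76676940917969, 44.13119125366211), (78.09754180908203, 88.29324340820312), 90.97297668457031)
[ 0.57773183 -0.05890573  0.211     ]
9233 (array([577.8, -60.2]), array([58.4, 46.9]), 3.3) 0.21119404072740716
```

```bash
python3 -m crank '{"slide":[[0.4,0,6],[0.6,0,12],[0.8,0,16],[0.8,0,16],[0.8,0,16],[0.7,0,14],[0.5,0,9],[0.4,0,5],[0,0,2.9],[0,14,0],[0,18,0],[0,18,0],[0,14,0],[0,10,0],[0,6,0],[0,4,0],[0,2,0],[0,0,0],[0,0,0]],"roll":[0,0,0,0,0,0,0,0,0,0,0,0,0,0,0,0,0,0,0],"hand":[40,40,40,40,40,40,40,40,40,40,40,40,40,40,40,40,40,40,40]}'
python3 -c "
from h import *
o=robot.get_obs();print(o['position'],o['ft_force'],o['wrist_torque'],np.round(o['ee_rot'],4).tolist())"
```

```text
t: 9.0
position: [0.5783, 0.0371, 0.0971]
ee_rot: [[0.999, 0.001, -0.052], [0.052, -0.0, 0.999], [0.001, -1.0, -0.0]]
ft_force: [-0.5, -0.4, -3.5]
gripper_width: 0.0453
[0.57834419 0.03709157 0.09710447] [-0.54137216 -0.43501364 -3.46197016] [0.01130821 0.00366325 0.04710912] [[0.9987, 0.0013, -0.0519], [0.0519, -0.0001, 0.9987], [0.0013, -1.0, -0.0002]]
```

```bash
python3 -m crank '{"slide":[[0,2,0],[0,2,0],[0,1,0],[0,1,0],[0,0.5,0],[0,0.5,0],[0,0.5,0],[0,0.5,0],[0,0,0],[0,0,0]],"roll":[0,0,0,0,0,0,0,0,0,0],"hand":[40,40,40,40,40,40,40,40,40,40]}'
python3 -c "
from h import *
o=robot.get_obs();print(o['position'],o['ft_force'],o['wrist_torque'],np.round(o['ee_rot'],4).tolist())"
```

```text
t: 9.83
position: [0.5779, 0.0371, 0.0883]
ee_rot: [[0.999, 0.0, -0.052], [0.052, -0.0, 0.999], [0.0, -1.0, -0.0]]
ft_force: [0.5, 0.2, -2.9]
gripper_width: 0.0455
[0.5779217  0.03712237 0.08829329] [ 0.49559879  0.20906172 -2.9041766 ] [ 0.01321821  0.00114431 -0.03121316] [[0.9986, 0.0, -0.052], [0.052, -0.0001, 0.9986], [0.0, -1.0, -0.0001]]
```

```bash
for i in 1; do python3 -m crank '{"slide":[[0,1,0],[0,1,0],[0,0,0],[0,0,0]],"roll":[0,0,0,0],"hand":[40,40,40,40]}'|grep -E 'pos|ft'; python3 -m crank '{"slide":[[0,1,0],[0,1,0],[0,0,0],[0,0,0]],"roll":[0,0,0,0],"hand":[40,40,40,40]}'|grep -E 'pos|ft';python3 -m crank '{"slide":[[0,1,0],[0,1,0],[0,0,0],[0,0,0]],"roll":[0,0,0,0],"hand":[40,40,40,40]}'|grep -E 'pos|ft'; done
```

```text
position: [0.5778, 0.0371, 0.0861]
ft_force: [-0.3, -0.2, -2.7]
position: [0.5778, 0.0371, 0.0842]
ft_force: [0.3, 0.8, -3.2]
position: [0.5778, 0.0371, 0.0821]
ft_force: [-0.4, 0.0, -3.2]
```

```bash
python3 -m crank '{"slide":[[0,1,0],[0,1,0],[0,0,0],[0,0,0]],"roll":[0,0,0,0],"hand":[40,40,40,40]}'|grep -E 'pos|ft'; python3 -m crank '{"slide":[[0,0.5,0],[0,0.5,0],[0,0,0],[0,0,0]],"roll":[0,0,0,0],"hand":[40,40,40,40]}'|grep -E 'pos|ft';python3 -m crank '{"slide":[[0,0.5,0],[0,0.5,0],[0,0,0],[0,0,0]],"roll":[0,0,0,0],"hand":[40,40,40,40]}'|grep -E 'pos|ft'
```

```text
position: [0.578, 0.0371, 0.0804]
ft_force: [-0.2, 0.0, -1.6]
position: [0.5781, 0.0371, 0.0797]
ft_force: [-1.3, 0.2, 1.2]
position: [0.578, 0.0371, 0.0784]
ft_force: [-0.4, 0.6, 1.2]
```

```bash
python3 -m crank '{"slide":[[0,0.5,0],[0,0.3,0],[0,0,0],[0,0,0]],"roll":[0,0,0,0],"hand":[40,40,40,40]}'|grep -E 'pos|ft'; python3 -m crank '{"slide":[[0,0.3,0],[0,0,0],[0,0,0]],"roll":[0,0,0],"hand":[40,40,40]}'|grep -E 'pos|ft';python3 -m crank '{"slide":[[0,0.2,0],[0,0,0],[0,0,0]],"roll":[0,0,0],"hand":[40,40,40]}'|grep -E 'pos|ft'
```

```text
position: [0.578, 0.0371, 0.0775]
ft_force: [-0.0, -0.7, 0.8]
position: [0.578, 0.0371, 0.0772]
ft_force: [-1.2, 0.7, 1.4]
position: [0.578, 0.0371, 0.0772]
ft_force: [-0.9, 1.0, 3.9]
```

```bash
python3 -m crank '{"slide":[[0,0.2,0],[0,0,0],[0,0,0]],"roll":[0,0,0],"hand":[40,40,40]}'|grep -E 'pos|ft'; python3 -m crank '{"slide":[[0,0.2,0],[0,0,0],[0,0,0]],"roll":[0,0,0],"hand":[40,40,40]}'|grep -E 'pos|ft'
```

```text
position: [0.578, 0.0371, 0.0772]
ft_force: [-1.7, 0.1, 5.5]
position: [0.578, 0.0371, 0.0771]
ft_force: [-2.9, 1.3, 6.6]
```

```bash
python3 -m crank '{"slide":[[0,0.2,0],[0,0.2,0],[0,0,0],[0,0,0]],"roll":[0,0,0,0],"hand":[40,40,40,40]}'|grep -E 'pos|ft|rot'; python3 -m crank '{"slide":[[0,0.1,0],[0,0,0],[0,0,0],[0,0,0],[0,0,0],[0,0,0],[0,0,0],[0,0,0]],"roll":[0,0,0,0,0,0,0,0],"hand":[40,40,40,40,40,40,40,40]}'
python3 - <<'E'
from h import *
o=robot.get_obs();print(o['ft_force'],o['wrist_torque'],np.round(o['ee_rot'],4).tolist())
im,d=snapshot('wrist');cv2.imwrite('pics/w3.png',cv2.resize(im[200:340,180:330],None,fx=4,fy=4,interpolation=cv2.INTER_CUBIC))
E
```

```text
position: [0.578, 0.0371, 0.0772]
ee_rot: [[0.999, 0.001, -0.052], [0.052, -0.0, 0.999], [0.001, -1.0, -0.0]]
ft_force: [-4.3, 0.1, 8.3]
t: 14.17
position: [0.578, 0.0371, 0.0772]
ee_rot: [[0.999, 0.001, -0.052], [0.052, -0.0, 0.999], [0.001, -1.0, -0.0]]
ft_force: [-4.4, 0.1, 9.2]
gripper_width: 0.0453
[-4.37141897  0.05444733  9.23797767] [-0.02131065  0.76080909 -0.03540816] [[0.9986, 0.0006, -0.052], [0.052, -0.0001, 0.9986], [0.0005, -1.0, -0.0002]]
```

View pics/w3.png

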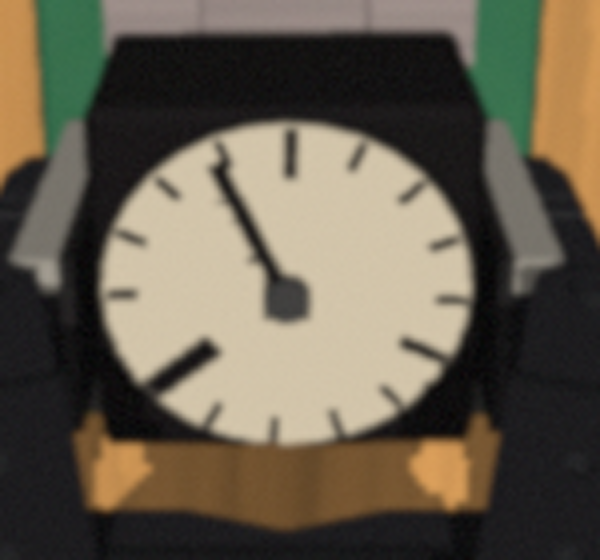

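```bash
python3 -m crank '{"slide":[[0,0,0],[0,0,0],[0,-1,0],[0,-2,0],[0,-4,0],[0,-7,0],[0,-10,0],[0,-14,0],[0,-18,0],[0,-18,0],[0,-14,0],[0,-10,0],[0,-6,0],[0,-3,0],[0,0,0]],"roll":[0,0,0,0,0,0,0,0,0,0,0,0,0,0,0],"hand":[40,40,40,40,40,40,40,40,40,40,40,40,40,40,40]}'
python3 -m crank '{"slide":[[-1.5,0,-7],[-3,0,-14],[-4.3,0,-20],[-4.3,0,-20],[-4.3,0,-20],[-4.3,0,-20],[-4.3,0,-20],[-4.3,0,-20],[-4.3,0,-20],[-4.3,0,-20],[-4.3,0,-20],[-4.3,0,-20],[-4.3,0,-20],[-3.5,0,-16],[-2.5,0,-11],[-1.5,0,-6],[-1,0,-3],[0,0,0],[0,0,0],[0,0,0]],"roll":[0,0,0,0,0,0,0,0,0,0,0,0,0,0,0,0,0,-0.045,0,0],"hand":[40,40,40,40,40,40,40,40,40,40,40,40,40,40,40,40,40,40,40,40]}'
python3 - <<'E'
from h import *
o=robot.get_obs();print(o['t'],o['position'],np.round(o['ee_rot'],4).tolist())
im,d=snapshot('wrist');cv2.imwrite('pics/w4.png',cv2.resize(im[200:340,180:330],None,fx=4,fy=4,interpolation=cv2.INTER_CUBIC))
E
```

```text
t: 15.47
position: [0.5779, 0.0371, 0.1832]
ee_rot: [[0.999, 0.0, -0.052], [0.052, -0.0, 0.999], [0.0, -1.0, -0.0]]
ft_force: [0.3, 0.3, -4.1]
gripper_width: 0.0449
t: 17.13
position: [0.5321, -0.2421, 0.183]
ee_rot: [[0.995, -0.0, -0.097], [0.097, 0.0, 0.995], [-0.0, -1.0, 0.0]]
ft_force: [1.1, 0.2, -3.0]
gripper_width: 0.0448
17.1333 [ 0.53214041 -0.2421097   0.18301261] [[0.9953, -0.0002, -0.0966], [0.0966, 0.0002, 0.9953], [-0.0001, -1.0, 0.0002]]
```

View pics/w4.png

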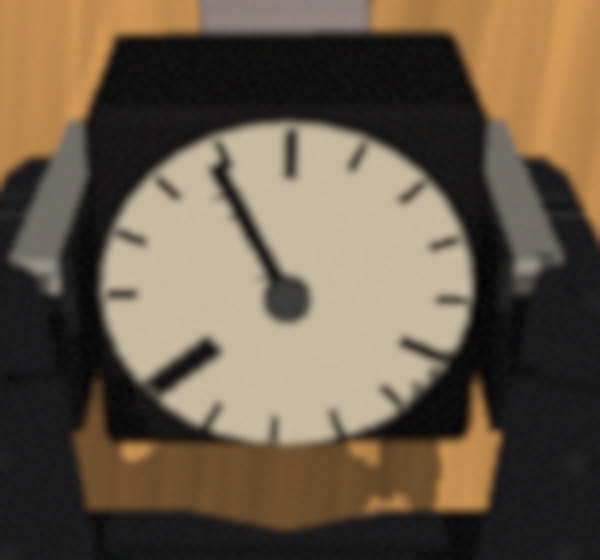

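```bash
python3 -m crank '{"slide":[[0.1,6,-1],[0,14,0],[0,20,0],[0,22,0],[0,20,0],[0,16,0],[0,11,0],[0,7,0],[0,4,0],[0,3,0],[0,2,0],[0,1.3,0],[0,0.7,0],[0,0.5,0],[0,0,0],[0,0,0]],"roll":[0,0,0,0,0,0,0,0,0,0,0,0,0,0,0,0],"hand":[40,40,40,40,40,40,40,40,40,40,40,40,40,40,40,40]}'
```

```text
t: 18.52
position: [0.5324, -0.2437, 0.0559]
ee_rot: [[0.995, 0.0, -0.097], [0.097, -0.0, 0.995], [0.0, -1.0, -0.0]]
ft_force: [-0.9, 0.3, -3.6]
gripper_width: 0.0452
```

```bash
python3 -m crank '{"slide":[[0,0.5,0],[0,0.4,0],[0,0.2,0],[0,0,0],[0,0,0]],"roll":[0,0,0,0,0],"hand":[40,40,40,40,40]}'
```

```text
t: 18.93
position: [0.5324, -0.2437, 0.0552]
ee_rot: [[0.995, 0.001, -0.097], [0.097, -0.0, 0.995], [0.0, -1.0, -0.0]]
ft_force: [-2.7, 0.9, 4.1]
gripper_width: 0.0452
```

```bash
python3 -m crank '{"slide":[[0,0,0],[0,0,0],[0,0,0],[0,0,0],[0,0,0],[0,0,0],[0,-5,0],[0,-15,0],[0,-25,0],[0,-30,0],[0,-30,0],[0,-30,0],[0,-25,0],[0,-15,0],[0,-5,0],[0,0,0]],"roll":[0,0,0,0,0,0,0,0,0,0,0,0,0,0,0,0],"hand":[60,75,85,85,85,85,85,85,85,85,85,85,85,85,85,85]}'
python3 - <<'E'
from h import *
p=camera_params('wrist');im,d=snapshot('wrist');cv2.imwrite('pics/w5.png',im)
X=cloud(d,p);z=X[...,2];m=(z>.079)&(z<.09)&(abs(X[...,0]-.532)<.05)&(abs(X[...,1]+.243)<.05);print(m.sum(),rect(X[m]),np.median(z[m]))
E
python3 -m crank '{"slide":[[1,0,10],[1.3,0,20],[1.3,0,23],[1.3,0,23],[1.3,0,23],[1.3,0,23],[1.3,0,23],[1.3,0,23],[1.3,0,23],[1.3,0,23],[1.3,0,23],[1.3,0,23],[1.3,0,23],[1.3,0,23],[1.3,0,23],[1.3,0,23],[1.3,0,20],[1,0,12],[0,0,0],[0,0,0]],"roll":[0,0,0,0,0,0,0,0,0,0,0,0,0,0,0,0,0,0,0,0],"hand":[85,85,85,85,85,85,85,85,85,85,85,85,85,85,85,85,85,85,85,85]}'
python3 - <<'E'
from h import *
o=robot.get_obs();print(o['t'],o['position'],np.round(o['ee_rot'],4).tolist())
p=camera_params('wrist');im,d=snapshot('wrist');cv2.imwrite('pics/w6.png',im);np.save('pics/w6.npy',d)
np.savez('pics/w6p.npz',**{k:np.array(v) for k,v in p.items()})
X=cloud(d,p);z=X[...,2]
ok=(X[...,1]>.17)&(X[...,1]<.38)&(X[...,0]>.44)&(X[...,0]<.6)
m=(z>.007)&(z<.017)&ok;print(m.sum(),rect(X[m]),np.median(X[m],0))
m=(z>.048)&(z<.057)&ok;print(m.sum(),rect(X[m]),np.median(X[m],0))
E
```

```text
t: 20.27
position: [0.5327, -0.2438, 0.2362]
ee_rot: [[0.995, 0.003, -0.097], [0.097, -0.002, 0.995], [0.002, -1.0, -0.002]]
ft_force: [0.9, 0.3, 0.3]
gripper_width: 0.0852
1731 (array([ 532.1, -243.2]), array([46.1, 45.8]), 5.8) 0.08405176956684152
t: 21.98
position: [0.5174, 0.1409, 0.2335]
ee_rot: [[0.995, -0.002, -0.098], [0.098, -0.001, 0.995], [-0.002, -1.0, -0.001]]
ft_force: [-0.0, 0.7, -0.0]
gripper_width: 0.0854
21.9833 [0.51735022 0.14090264 0.23350304] [[0.9952, -0.0016, -0.0979], [0.0979, -0.0008, 0.9952], [-0.0017, -1.0, -0.0006]]
7085 (array([515.5, 269.6]), array([156.8,  70. ]), 70.4) [0.51514215 0.27158875 0.01173867]
440 (array([515. , 226.3]), array([19.8, 25.8]), 70.6) [0.5148546  0.22636799 0.0518596 ]
```

View pics/w6.png

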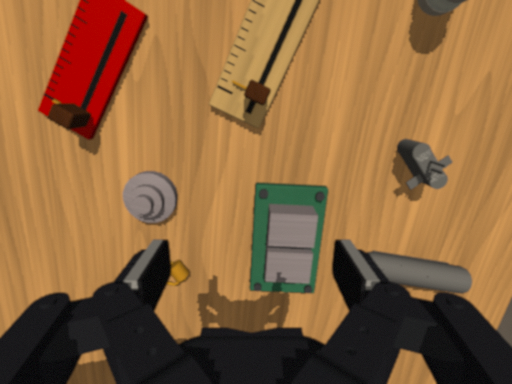

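Run:
```python
from h import *
p=dict(np.load('pics/w6p.npz'));im=cv2.imread('pics/w6.png')
a=np.radians(70.5);ey=np.array([np.cos(a),np.sin(a)]);ex=np.array([ey[1],-ey[0]]);G=np.array([.515,.2263])
R=p['R'];t=p['t']
# rectified: col = along ey (-40..110mm), row = along -ex ; 5px/mm, plane z=.012
s=np.arange(-40,110,.2)/1000;r=np.arange(-60,30,.2)/1000
P=G+s[None,:,None]*ey+r[:,None,None]*ex
X=np.dstack([P,np.full(P.shape[:2],.012)])@R.T+t
o=cv2.remap(im,(X[...,0]/X[...,2]*p['fx']+p['cx']).astype(np.float32),(X[...,1]/X[...,2]*p['fy']+p['cy']).astype(np.float32),cv2.INTER_CUBIC)
cv2.imwrite('pics/w6r.png',o);print(o.shape)
```

```text
(450, 750, 3)
```

View pics/w6r.png

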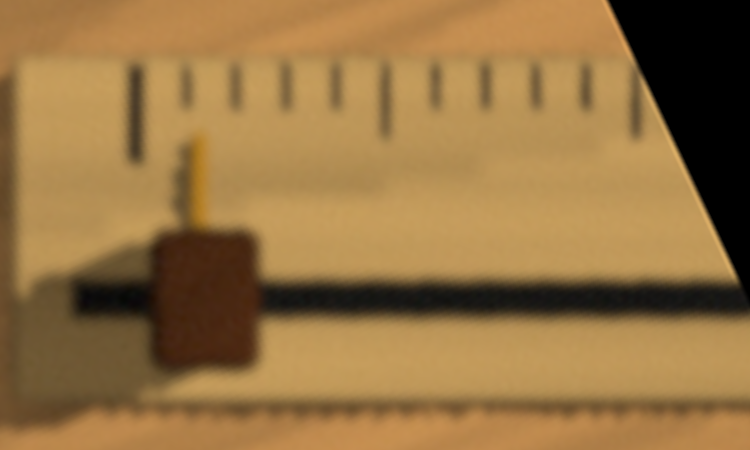

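```bash
python3 -m crank '{"slide":[[0.8,0,10],[1,0,15],[1,0,17],[1,0,17],[1,0,15],[1,0,8],[0.2,0,3.2],[0,0,0],[0,0,0],[0,0,0],[0,0,0],[0,0,0],[0,0,0],[0,0,0],[0,0,0],[0,0,0],[0,0,0],[0,0,0],[0,0,0]],"roll":[0,0,0,0,0,0,0,-0.103,-0.103,-0.103,-0.103,-0.103,-0.103,-0.103,-0.103,-0.103,-0.103,-0.103,0,0],"hand":[60,60,60,60,60,60,60,60,60,60,60,60,60,60,60,60,60,60,60]}' ; python3 -m crank '{"slide":[[0.8,0,10],[1,0,15],[1,0,17],[1,0,17],[1,0,15],[1,0,8],[0.2,0,3.2],[0,0,0],[0,0,0],[0,0,0],[0,0,0],[0,0,0],[0,0,0],[0,0,0],[0,0,0],[0,0,0],[0,0,0],[0,0,0],[0,0,0]],"roll":[0,0,0,0,0,0,0,-0.103,-0.103,-0.103,-0.103,-0.103,-0.103,-0.103,-0.103,-0.103,-0.103,-0.103,0],"hand":[60,60,60,60,60,60,60,60,60,60,60,60,60,60,60,60,60,60,60]}' | tee /tmp/o; python3 -c "
from h import *
o=robot.get_obs();print(o['t'],o['position'],np.round(o['ee_rot'],4).tolist())"
```

```text
t: 23.62
position: [0.5157, 0.2254, 0.2345]
ee_rot: [[0.332, -0.0, -0.943], [0.943, -0.0, 0.332], [-0.0, -1.0, -0.0]]
ft_force: [-0.1, -0.2, -0.5]
gripper_width: 0.06
23.6167 [0.51572455 0.22535638 0.23445223] [[0.332, -0.0, -0.9433], [0.9433, -0.0003, 0.332], [-0.0003, -1.0, -0.0001]]$.roll: bad value
```

```bash
python3 -m crank '{"slide":[[0.6,10,1],[0,20,0],[0,30,0],[0,34,0],[0,34,0],[0,30,0],[0,20,0],[0,12,0],[0,8,0],[0,5,0],[0,3,0],[0,0,0],[0,0,0]],"roll":[0,0,0,0,0,0,0,0,0,0,0,0,0],"hand":[60,60,60,60,60,60,60,60,60,60,60,60,60]}'
python3 -m crank '{"slide":[[0,0,0],[0,0,0],[0,0,0],[0,0,0],[0,0,0],[0,0,0],[0,0,0],[0,0,0],[0,0,0],[0,0,0],[0,0,0],[0,0,0]],"roll":[0,0,0,0,0,0,0,0,0,0,0,0],"hand":[15,15,15,15,15,15,15,15,15,15,15,15]}' 25
```

```text
t: 24.7
position: [0.5155, 0.2273, 0.0296]
ee_rot: [[0.335, 0.002, -0.942], [0.942, 0.001, 0.335], [0.001, -1.0, -0.002]]
ft_force: [-0.2, 0.2, 0.3]
gripper_width: 0.06
t: 25.7
position: [0.515, 0.2271, 0.029]
ee_rot: [[0.334, 0.001, -0.942], [0.942, 0.0, 0.334], [0.0, -1.0, -0.001]]
ft_force: [-1.3, -1.8, 5.2]
gripper_width: 0.0193
```

```bash
python3 -m crank '{"slide":[[3,0,0],[6,0,0],[9,0,0],[10,0,0],[10,0,0],[10,0,0],[10,0,0],[10,0,0],[10,0,0],[8,0,0],[6,0,0],[3,0,0],[2,0,0],[0,0,0],[0,0,0],[0,0,0]],"roll":[0,0,0,0,0,0,0,0,0,0,0,0,0,0,0,0],"hand":[15,15,15,15,15,15,15,15,15,15,15,15,15,15,15,15]}'
```

```text
t: 27.03
position: [0.5477, 0.3189, 0.0291]
ee_rot: [[0.334, 0.002, -0.943], [0.943, 0.001, 0.334], [0.001, -1.0, -0.001]]
ft_force: [1.1, 1.4, 4.0]
gripper_width: 0.0197
```

```bash
python3 -m crank '{"slide":[[0,0,0],[0,0,0],[0,0,0],[0,0,0],[0,0,0],[0,0,0],[0,0,0],[0,-5,0],[0,-15,0],[0,-25,0],[0,-30,0],[0,-30,0],[0,-30,0],[0,-25,0],[0,-15,0],[0,-5,0],[0,0,0],[0,0,0]],"roll":[0,0,0,0,0,0,0,0,0,0,0,0,0,0,0,0,0,0],"hand":[30,45,60,60,60,60,60,60,60,60,60,60,60,60,60,60,60,60]}'
python3 - <<'E'
from h import *
p=camera_params('wrist');im,d=snapshot('wrist');X=cloud(d,p);z=X[...,2]
m=(z>.048)&(z<.057)&(abs(X[...,0]-.547)<.04)&(abs(X[...,1]-.318)<.04)
print(m.sum(),rect(X[m]))
a=np.radians(70.5);ey=np.array([np.cos(a),np.sin(a)]);ex=np.array([ey[1],-ey[0]]);G=np.array([.515,.2263])
c=np.array(rect(X[m])[0])/1000;print('tally est mm',12.8+(c-G)@ey*1000)
s=np.arange(-20,130,.2)/1000;r=np.arange(-60,30,.2)/1000
P=G+s[None,:,None]*ey+r[:,None,None]*ex
Y=np.dstack([P,np.full(P.shape[:2],.012)])@np.array(p['R']).T+p['t']
o=cv2.remap(im,(Y[...,0]/Y[...,2]*p['fx']+p['cx']).astype(np.float32),(Y[...,1]/Y[...,2]*p['fy']+p['cy']).astype(np.float32),cv2.INTER_CUBIC)
cv2.imwrite('pics/w7r.png',o)
n='scene';p=camera_params(n);im,d=snapshot(n);X=cloud(d,p)[195:245,145:195].reshape(-1,3);z=X[:,2];m=(z>.079)&(z<.09);print('gauge',m.sum(),rect(X[m]))
m=(z>.034)&(z<.042);print('bar',rect(X[m]))
cv2.imwrite('pics/scene7.png',cv2.resize(im,(800,600)))
E
```

```text
t: 28.53
position: [0.5469, 0.3183, 0.2073]
ee_rot: [[0.334, -0.001, -0.943], [0.943, -0.001, 0.334], [-0.001, -1.0, 0.001]]
ft_force: [0.2, 0.0, -0.5]
gripper_width: 0.0602
408 (array([547.4, 319.4]), array([18.9, 26.2]), 70.3)
tally est mm 111.37526505985595
gauge 281 (array([ 532.9, -244.9]), array([48.2, 45.8]), 6.6)
bar (array([ 533.7, -245. ]), array([26.4, 63.3]), 4.3)
```

View pics/w7r.png

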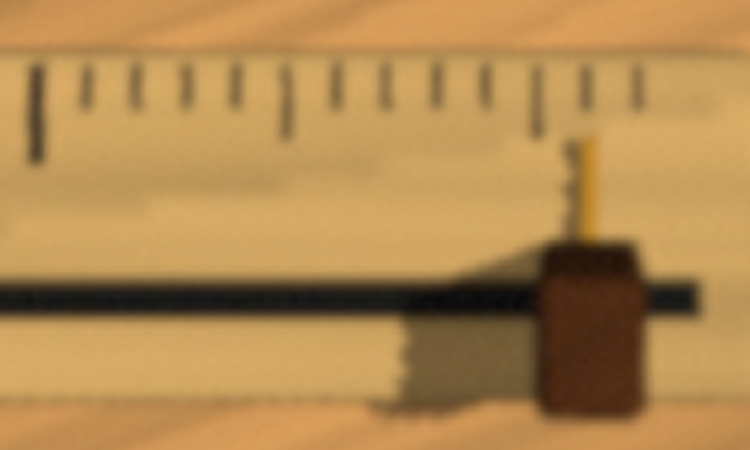

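View pics/scene7.png

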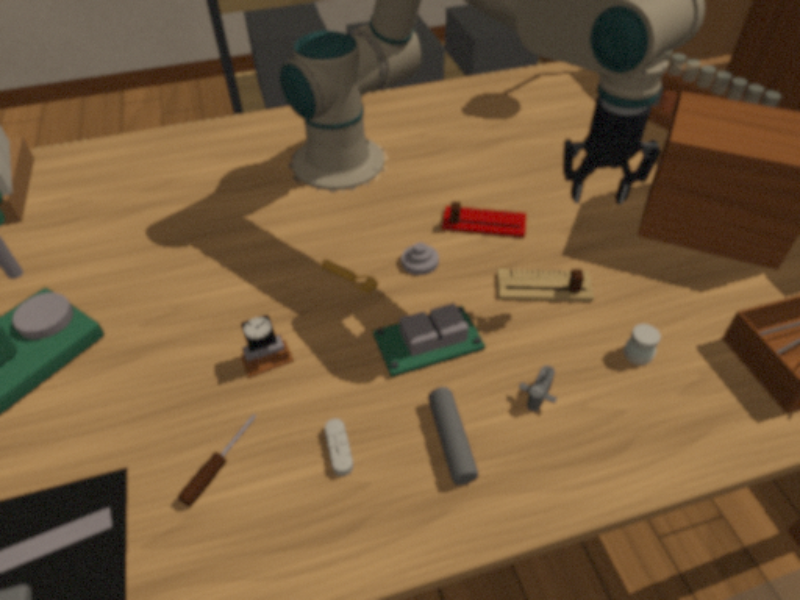

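```bash
python3 -c "
from workcell import robot
print(robot.close_job())"
```

```text
the job is handed in; nothing more can be done
None
```

The keyway measures about 11 mm deep, the tally is set to 11, and the job is handed in at about 28.6 s of the allowed 72 s. The hand-in reports no verdict.

- **Measurement:** I lowered the gauge over the groove and felt no contact until the probe met the groove floor, about 11 mm down. I then pressed the bar flat with about 12 N, worked out from the wrist force, and held it for more than 0.6 s. The needle stopped on mark 11, or a hair before it (11.0–11.2 mm), and read the same after the lift.
- **Gauge on its rest:** Two checks after release put its centre within about 1 mm (wrist camera) and 3 mm (scene camera) of where it started. It is upright, with the top of the case at 84 mm as it should be.
- **Tally:** The pointer stands on mark 11 in the picture. The depth estimate gave 111.4 mm of slide against the 110 mm intended, a 1.4 mm disagreement that is well inside the 8 mm tolerance.
- **Other things on the desk:** In the last scene picture the bystanders are where they started, and the open gripper is clear of everything.

One move command was refused for a typing slip (mismatched row counts) and I sent it again corrected; nothing moved in between.

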